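# Slide a test tile under the hold-down spring of a decorating jig

## Robot

A 6-joint arm with a two-finger parallel gripper is mounted at the origin on a cart in front of the work surface, level with it; the furniture and walls round the work are solid. World frame = base frame: x ahead of the robot, y to its left, z up, the work surface at z = 0. Lengths are in m, angles in rad, forces in N, time in s.
With the tool pointing down it reaches from about 0.375 to 0.975 m from the base axis. Payload 3.8 kg.
Tool frame: the origin (TCP) lies midway between the tips of the shut fingers; the grasp point (between the pads) lies 19 mm behind it; z points along the fingers, y is the direction in which the jaws open and shut (so a half turn about z gives the same grasp; the last joint's range is limited). The gripper opens to 85 mm and grips with 20 to 120 N. Pads are 22 mm wide; open, the fingers measure 114 mm over their backs; the gripper's body (76 mm by 85 mm) begins 54 mm behind the grasp point. The pads swing forward as they close: fully open they stand 13 mm farther back than shut.
Start: joints at [1.166, 0.264, 1.604, -0, 1.274, -0.037], TCP at [0.243, 0.63, 0.231] pointing down, gripper open.
Joint ranges: [-2.63, 2.63], [-0.94, 2.18], [0.31, 2.57], [-1.31, 4.45], [0, 2.66], [-2.55, 2.55]. Speed limits (rad/s): [2.57, 2.57, 3.14, 3.14, 3.14, 3.14].

## Interface

Orientations are given as a rotation vector (axis times angle).
In Python, from workcell import bot gives the robot as it stands. The module is installed in compiled form; this text tells all that it offers.
- The arm moves only by the tool play_rows, never from a script. Its argument "series" is a list of rows, each an object with "translation": the shift along the tool's x, y, z in m, a list of three; "spin": the turn about the tool's z in units of 5 degrees (1.0 is 5 degrees). In form: [{"translation": [dx, dy, dz], "spin": spin}, ...]. A call has 1 to 5 rows; each row shifts and turns the commanded pose from where the row before left it, along the tool's axes as they then stand; what a row does not reach is not made up. A row lasts 1/10 s, in which the tool goes at most 50 mm and 8.59 degrees, less where a joint would pass 70% of its speed; a pose out of reach is approached as far as the arm can. A call is refused whole if a number of a shift passes 0.05 or a number of a turn 1, either way. A call with a gripper value outside its range is refused whole. "jaw" is the gripper's target within -1 to 1 (fully open at 1, half-way at 0, shut at -1), set as the call begins (left out, the last holds). The fingers move at their own pace and stop on an object; "force" is the grip in N (left out, the last holds). Time passes only in rows, so rows that do not move let the fingers close. It gives the time, the measured TCP pose, the force and the opening at its end, in the units of the state.
- bot.read_state(): the state, without advancing time (a new reading comes with each control period).
- bot.read_camera(name): name is "scene" or "top"; returns the picture (400x640x3 uint8, blue, green, red); there is no depth.
- bot.get_calibration(name): a dict with "fov_y" (degrees; the focal length in pixels is half the picture's height over the tangent of half this angle, whatever the lens; pixels are square), "cx", "cy" (the principal point, pixels), "k1" (the pictures are not rectified: a ray, as slopes to the right and down, at radius r is drawn at 1 + k1 r^2 times it, then the intrinsics apply), "R" (3x3) and "t" (3): a world point X has camera coordinates R X + t. Camera axes: x right, y down, z forward; pixel columns grow to the right and rows downward; lengths in m; the calibration is good to about 2 mm. A picture is of the moment at which its call begins. get_calibration takes no time and is no camera call.
- bot.finish_job(): hands the job in, once; it reports no verdict.
The state is a dict: "time": time; "q": joint angles; "joint_vel": joint speeds; "joint_torque": joint torques, N m; "tool_pos": TCP position; "tcp_rot": TCP orientation; "wrist_force": force on the tool from outside, world axes, zero at the start; "torque": the same for the moment, N m; "width": opening from 0.0 (shut) to 1.0 (fully open).
Only numpy, scipy, OpenCV 4.12 (cv2) and the standard library are available. Lean on these libraries where they do the work, as an engineer would, in place of code of your own. Each camera call takes 0.05 s, during which the arm holds its last target. There are 200 camera calls.

## Task

Load the tile jig: put the fingertips on the sled's thumb rest, press the sled down hard so that the tile clears the bridge, and keep pressing while you slide it under the bridge and its leaf spring until the sled is fully home against the end stop. Then let go, so that the spring holds the tile. Pick nothing up: neither the sled nor the tile may be lifted, and leave the spare tile, stamp, tumbler and wooden rib beside the jig alone.

Things in the scene. Friction and masses are not known exactly. Their poses are not given: they have to be found in the camera images.
- tile_jig: Fixed wooden trough jig, 226 x 91 mm. Origin on its underside, at table level; x is the sliding direction (towards the bridge), y across, z up. Side rails 67 mm apart inside and end walls are 38 mm high. Faces: rear stop x = -137 mm, end stop x = +70 mm. Between the rails a sprung bed carries the sled.
- bridge (a point): Centre of the lower front edge of the fixed cross bar (bridge) over the trough: 20 mm ahead of the jig's origin, 42 mm above the table. The bar is 14 mm deep along x, its top (screw heads) 58 mm high. With the bed up the tile's top is about 46 mm high and strikes the bar: the bed must go down over 5 mm (7 to 8 mm is good) before the tile passes.
- jig_bed (a joint): Downward travel of the sprung bed under the sled, 0 (up, top face 30 mm above the table) to 0.009 m (fully down). A fingertip needs about 4 N to start it and 13 N to press it fully down. Once the tile is under the leaf spring and the sled is let go, it rises to about 0.006.
- jig_leaf (a joint): Angle of the steel leaf spring, 34 mm wide, 38 mm long, that slopes down from the bridge's lower front edge in the sliding direction, its tip 35 mm above the table at jig x = 58 mm. 0 hanging free, about 0.14 rad when it rides up on the tile, with a few newtons of drag.
- tile_sled: Loose wooden sled on the bed, slab 124 x 64 x 8 mm, 0.15 kg. Origin at the centre of its underside, x along the slide (nose +62 mm). A dark cross rib 10 mm above the slab has its rear face at x = -14 mm; ahead of it the tile lies in a pocket with 4 mm high edges. Fully home, its origin is 8 mm ahead of the jig's origin along jig x; it starts 55 to 78 mm short of that.
- thumb_rest (a point): Centre of the thumb rest on the sled, on the slab's upper face: the flat area 48 mm long (x) and 64 mm wide behind the cross rib, marked with three fine lines. It lies 20 mm behind the rib's rear face; fingertips pressing here can push forward against the rib.
- tile_center (a point): Centre of the glaze test tile lying loose in the sled's pocket, 56 mm along the sled, 41 mm wide, 9 mm thick (half plain bisque, half blue glaze). Fully home it is 34 mm ahead of the jig's origin along the jig's x.
- spare_tile: A second test tile, 56 x 41 x 9 mm, on the table beside the jig, to be left alone. Origin at the centre of its underside.
- stamp: Small waisted bisque clay stamp, 23 mm across, 50 mm high, standing beside the jig, to be left alone. Origin at the centre of its underside.
- tumbler: Green ceramic tumbler, 65 mm across, 84 mm high, beside the jig's far end, to be left alone. Origin at the centre of its underside.
- wood_rib: Oval wooden shaping rib, 40 x 90 x 8 mm, lying beside the jig, to be left alone. Origin at the centre of its underside.
Not all that is in view belongs to the job. Of the things that look like the tile_sled, the largest one is meant.

How it is judged:
On the way:
1. the sled is pressed down with the tile still in front of the bridge (value of joint jig_bed above 0.004 m and x of tile_center in the frame of tile_jig below 0 m), for 0.04 s.
At the end, for the whole second after the job is handed in: The sled is home within 4 mm of the end stop, the tile lies flat in it (within 6 mm of its home place) with the leaf spring riding on it, all at rest and let go (x of tile_sled in the frame of tile_jig above 0.004 m and x of tile_center in the frame of tile_jig above 0.029 m and value of joint jig_leaf above 0.06 rad and value of joint jig_bed above 0.002 m and angle between tile_sled's own z axis and vertical below 0.06 rad and angle between tile_center's own z axis and vertical below 0.08 rad and linear speed of tile_sled below 0.01 m/s); the robot touches nothing.
It fails at once if the sled is lifted off the bed (z of tile_sled in the frame of tile_jig above 0.038 m).
It fails at once if the tile is lifted out of the sled (z of tile_center in the frame of tile_sled above 0.02 m).
It fails at once if the spare tile, stamp, tumbler or wooden rib is moved by more than 20 mm (distance of any of spare_tile, stamp, tumbler, wood_rib from where it was at the start of the episode above 0.02 m).
It also fails if it takes over 35 s, if anything falls off the work surface, if the arm or the gripper's body presses on something with over 40 N, if the wrist force passes 120 N, or if a joint passes its speed limit or range.

## Working session

There is one attempt and no reset: what is moved stays moved. The work goes in short steps, Python scripts to look and compute and a tool call to move; the robot and the scene stay as the last step left them, time stands still between calls to the robot, and variables do not carry over. Pictures are saved under pics/ and viewed, about 8 in all and at most 12, crops included, and the job is handed in when it is done.

Besides the shell and the picture viewer there is one more tool, called after ">>>" by a JSON object that holds its "api" and its "payload". play_rows: Moves the arm, as the interface text tells. Its arguments: {"type":"object","properties":{"series":{"type":"array","items":{"type":"object","properties":{"translation":{"type":"array","items":{"type":"number"}},"spin":{"type":"number"}}}},"jaw":{"type":"number"},"force":{"type":"number"}},"required":["series"]}

```bash
mkdir -p pics; cat > h.py <<'E'
import numpy as np, cv2
from workcell import bot
def ray(c,u,v):
    f=200/np.tan(np.radians(c["fov_y"])/2); k=c["k1"]
    d=np.array([(u-c["cx"])/f,(v-c["cy"])/f]); 
    p=d.copy()
    for _ in range(30): p=d/(1+k*(p@p))
    R=np.array(c["R"]);t=np.array(c["t"])
    return -R.T@t, R.T@np.array([p[0],p[1],1])
def onz(c,u,v,z):
    o,d=ray(c,u,v); return o+d*(z-o[2])/d[2]
def proj(c,X):
    f=200/np.tan(np.radians(c["fov_y"])/2)
    p=np.array(c["R"])@np.array(X)+np.array(c["t"]); p=p[:2]/p[2]
    p=p*(1+c["k1"]*(p@p)); return p*f+[c["cx"],c["cy"]]
E
python3 - <<'E'
from h import *
for n in("scene","top"):
    cv2.imwrite(f"pics/{n}0.png",bot.read_camera(n)); c=bot.get_calibration(n)
    print(n,c["fov_y"],c["k1"],-np.array(c["R"]).T@np.array(c["t"]),np.round(c["R"],2).tolist())
print(bot.read_state())
E
```

```text
scene 52.85910177218275 -0.033112561365676155 [ 0.11968356 -0.52453647  0.53552222] [[0.8, -0.6, -0.01], [-0.33, -0.44, -0.84], [0.5, 0.67, -0.55]]
top 45.231907610982695 0.010039355233046235 [0.35622695 0.03289755 1.29835413] [[-0.0, -1.0, -0.01], [-0.99, 0.0, -0.16], [0.16, 0.01, -0.99]]
{'time': 0.1, 'q': array([ 1.16611160e+00,  2.64707863e-01,  1.60527029e+00,  9.71177341e-06,
        1.27368506e+00, -3.68932562e-02]), 'joint_vel': array([-3.98284518e-05, -1.05973607e-03, -2.72000604e-03, -6.43467817e-04,
        4.38136921e-04, -6.10244801e-04]), 'joint_torque': array([ 1.00581296e-04, -5.16706789e+01, -3.68592489e+01, -1.25093425e-04,
        6.30053037e-03,  7.51759785e-06]), 'tool_pos': array([0.24242998, 0.62924329, 0.23004853]), 'tcp_rot': array([-0.57439431, -3.08816446,  0.00316981]), 'wrist_force': array([-0.42562663,  0.52390457,  0.31035106]), 'torque': array([-0.03361891,  0.01597262, -0.0354764 ]), 'width': 0.9996304316104964}
```

View pics/scene0.png

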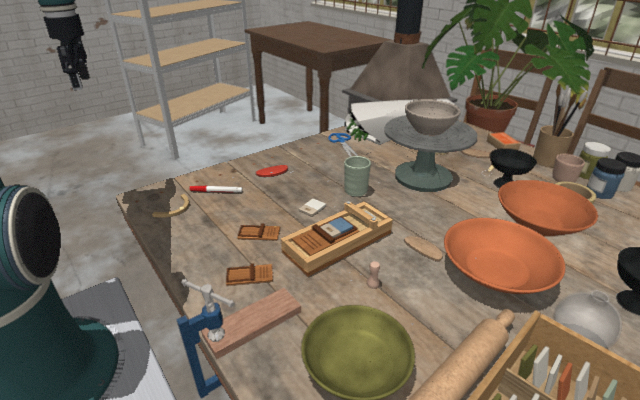

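View pics/top0.png

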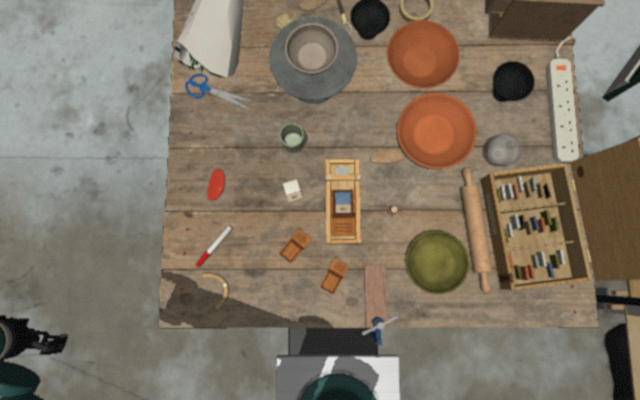

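The scene picture shows the jig at about (335,237) with its bridge at the far end, near (365,215). In the top view the jig spans (326–361, 160–243), with the sled at about (343,210).

```bash
python3 - <<'E'
from h import *
a=cv2.imread("pics/top0.png")[150:250,300:400]; b=cv2.imread("pics/scene0.png")[195:280,275:400]
a=cv2.resize(a,(400,400),interpolation=cv2.INTER_CUBIC)
b=cv2.resize(b,(400,272),interpolation=cv2.INTER_CUBIC)
b=cv2.copyMakeBorder(b,0,128,0,0,cv2.BORDER_CONSTANT)
cv2.imwrite("pics/crop.png",cv2.resize(np.hstack([a,b]),(800,400)))
im=cv2.imread("pics/top0.png");hsv=cv2.cvtColor(im,cv2.COLOR_BGR2HSV)
c=bot.get_calibration("top")
# jig outline: bright saturated yellow wood
m=cv2.inRange(hsv,(10,80,140),(28,255,255)); m[:150]=0;m[250:]=0;m[:,:315]=0;m[:,372:]=0
cs,_=cv2.findContours(m,0,1); k=max(cs,key=cv2.contourArea)
print("jig area",cv2.contourArea(k)); box=cv2.boxPoints(cv2.minAreaRect(k));print(box)
W=np.array([onz(c,*p,0.038) for p in box]);print(W.round(4), [np.linalg.norm(W[i]-W[i-1]).round(4) for i in range(4)])
m=cv2.inRange(hsv,(95,60,60),(125,255,255));m[:150]=0;m[250:]=0;m[:,:315]=0;m[:,372:]=0
cs,_=cv2.findContours(m,0,1);k=max(cs,key=cv2.contourArea);box=cv2.boxPoints(cv2.minAreaRect(k));print("blue",box,np.array([onz(c,*p,0.046) for p in box]).round(4))
E
```

```text
jig area 3014.5
[[311.39908 158.7822 ]
 [358.83438 156.24103]
 [363.47128 242.7962 ]
 [316.03598 245.33737]]
[[ 0.6662  0.0648  0.038 ]
 [ 0.6725 -0.063   0.038 ]
 [ 0.4398 -0.0715  0.038 ]
 [ 0.4336  0.0527  0.038 ]] [np.float64(0.2329), np.float64(0.128), np.float64(0.2329), np.float64(0.1243)]
blue [[336. 192.]
 [349. 192.]
 [349. 202.]
 [336. 202.]] [[ 5.737e-01 -5.000e-04  4.600e-02]
 [ 5.735e-01 -3.490e-02  4.600e-02]
 [ 5.468e-01 -3.450e-02  4.600e-02]
 [ 5.469e-01 -3.000e-04  4.600e-02]]
```

View pics/crop.png

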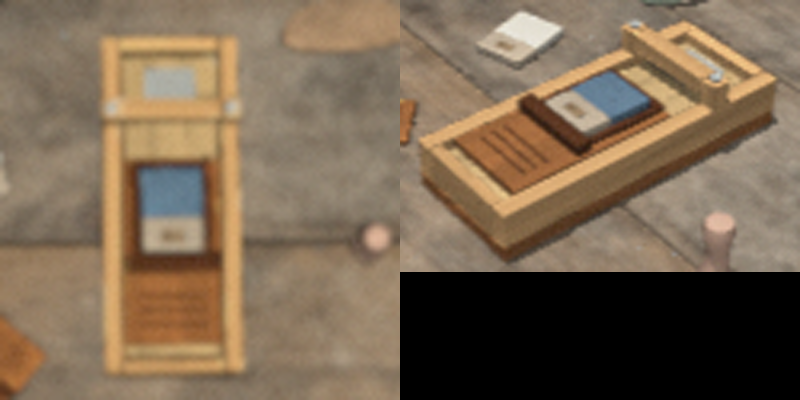

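The crops show the jig along the camera's vertical with corners at crop px (102,37), (238,37), (244,372) and (104,372). The bridge is at y≈107, the tile at (140–207, 167–255), the rib's rear face at y≈266 and the sled's rear edge at y≈345.

```bash
python3 - <<'E'
from h import *
c=bot.get_calibration("top"); s=bot.get_calibration("scene")
P=lambda u,v,z:onz(c,300+(u+.5)/4-.5,150+(v+.5)/4-.5,z)
S=lambda u,v,z:onz(s,275+(u-400+.5)/3.2-.5,195+(v+.5)/3.2-.5,z)
for n,u,v,z in[("FL",102,37,.038),("FR",238,37,.038),("BR",244,372,.038),("BL",104,372,.038),
 ("screwL",112,107,.058),("screwR",233,107,.058),("tileFL",140,167,.046),("tileFR",207,167,.046),("tileBL",141,255,.046),("tileBR",206,255,.046),
 ("ribL",127,266,.048),("ribR",220,266,.048),("rearL",126,345,.038),("rearR",219,345,.038)]: print(n,P(u,v,z).round(4))
print("scene view")
for n,u,v,z in[("BL",421,143,.038),("BR",503,210,.038),("FR",775,78,.038),("FL",688,22,.038),("rearR",513,190,.038),("rearL",458,146,.038),("screwL",635,26,.058),("screwR",716,76,.058),("tileFL",612,71,.046),("tileFR",658,103,.046),("tileBL",548,105,.046),("tileBR",592,138,.046)]: print(n,S(u,v,z).round(4))
E
```

```text
FL [0.6657 0.0279 0.038 ]
FR [ 0.6653 -0.0636  0.038 ]
BR [ 0.4403 -0.064   0.038 ]
BL [0.4406 0.0276 0.038 ]
screwL [0.6135 0.0216 0.058 ]
screwR [ 0.6131 -0.0581  0.058 ]
tileFL [0.5754 0.0032 0.046 ]
tileFR [ 0.5752 -0.0412  0.046 ]
tileBL [0.5167 0.0029 0.046 ]
tileBR [ 0.5165 -0.0397  0.046 ]
ribL [0.5092 0.0122 0.048 ]
ribR [ 0.509  -0.0487  0.048 ]
rearL [0.4582 0.0131 0.038 ]
rearR [ 0.458  -0.0479  0.038 ]
scene view
BL [0.4367 0.0183 0.038 ]
BR [ 0.4411 -0.0624  0.038 ]
FR [ 0.661  -0.0646  0.038 ]
FL [0.661  0.0202 0.038 ]
rearR [ 0.4561 -0.0516  0.038 ]
rearL [0.4533 0.0021 0.038 ]
screwL [0.6074 0.0162 0.058 ]
screwR [ 0.6109 -0.0589  0.058 ]
tileFL [ 0.5726 -0.002   0.046 ]
tileFR [ 0.5735 -0.0465  0.046 ]
tileBL [ 0.5166 -0.0063  0.046 ]
tileBR [ 0.5177 -0.0491  0.046 ]
```

The top view agrees with the sizes given: the outline is 225 × 91.5 mm and yaw is about 0. The jig origin is about (0.5865, −0.018) and the bridge check matches. The sled is at jig x ≈ −0.067, and the thumb rest is at about (0.486, −0.018, 0.038). Next I shut the jaws and align the tool.

>>> {"api": "play_rows", "payload": {"series": [{"translation":[0,0,0],"spin":-0.84},{"translation":[0,0,0],"spin":-0.84},{"translation":[0,0,0],"spin":-0.84},{"translation":[0,0,0],"spin":-0.85},{"translation":[0,0,0],"spin":-0.85}], "jaw": -1, "force": 40}}

```text
time: 0.6
tool_pos: [0.2425, 0.6294, 0.2305]
tcp_rot: [0.006, -3.141, 0.002]
wrist_force: [-0.2, 0.2, -0.6]
width: 0.145
```

>>> {"api": "play_rows", "payload": {"series": [{"translation":[-0.016,-0.045,0],"spin":0},{"translation":[-0.016,-0.045,0],"spin":0},{"translation":[-0.016,-0.045,0],"spin":0},{"translation":[-0.016,-0.045,0],"spin":0},{"translation":[-0.016,-0.045,0],"spin":0}]}}

```text
time: 1.1
tool_pos: [0.3228, 0.4029, 0.2307]
tcp_rot: [0.002, -3.141, 0.001]
wrist_force: [1.4, -0.6, 1.2]
width: -0.002
```

>>> {"api": "play_rows", "payload": {"series": [{"translation":[-0.016,-0.045,0],"spin":0},{"translation":[-0.016,-0.045,0],"spin":0},{"translation":[-0.016,-0.045,0],"spin":0},{"translation":[-0.016,-0.045,0],"spin":0},{"translation":[-0.016,-0.045,0],"spin":0}]}}

```text
time: 1.6
tool_pos: [0.4028, 0.178, 0.2311]
tcp_rot: [-0.001, 3.142, -0.0]
wrist_force: [1.1, 0.0, -0.5]
width: -0.002
```

>>> {"api": "play_rows", "payload": {"series": [{"translation":[-0.016,-0.04,0],"spin":0},{"translation":[-0.016,-0.04,0],"spin":0},{"translation":[-0.016,-0.04,0],"spin":0},{"translation":[-0.016,-0.04,0],"spin":0},{"translation":[-0.017,-0.0365,0],"spin":0}]}}

```text
time: 2.1
tool_pos: [0.4839, -0.0185, 0.2309]
tcp_rot: [-0.0, -3.141, -0.0]
wrist_force: [-0.1, 0.4, 0.2]
width: 0.002
```

>>> {"api": "play_rows", "payload": {"series": [{"translation":[0,0,0.045],"spin":0},{"translation":[0,0,0.045],"spin":0},{"translation":[0,0,0.04],"spin":0},{"translation":[0,0,0.02],"spin":0},{"translation":[0,0,0.015],"spin":0}]}}

```text
time: 2.6
tool_pos: [0.4817, -0.0165, 0.0634]
tcp_rot: [0.0, -3.137, -0.001]
wrist_force: [-0.4, 0.0, -0.5]
width: -0.001
```

```bash
python3 - <<'E'
from h import *
a=bot.read_camera("scene");b=bot.read_camera("top");st=bot.read_state();print(st["tool_pos"],st["wrist_force"],st["time"])
print(proj(bot.get_calibration("scene"),st["tool_pos"]))
a=cv2.resize(a[165:285,250:410],(560,420),interpolation=3);b=cv2.resize(b[150:255,300:390],(240,420),interpolation=3)
cv2.imwrite("pics/c2.png",np.hstack([a,b]))
E
```

```text
[ 0.4809998  -0.01633934  0.06326362] [-1.22722624  0.73188124 -0.24511459] 2.7
[309.4834769  229.46916874]
```

View pics/c2.png

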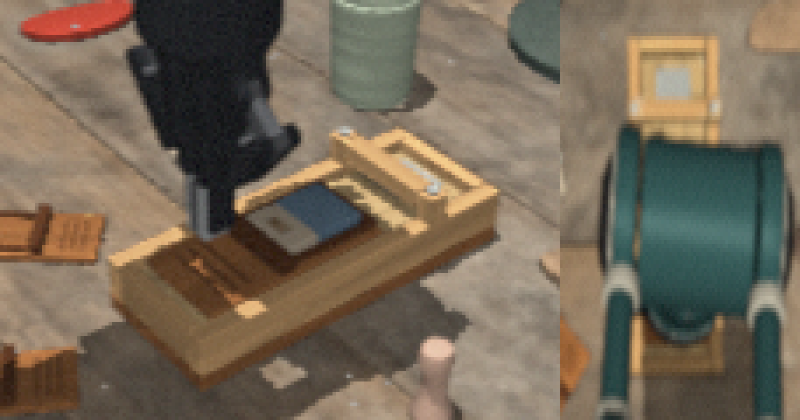

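The scene crop shows the shut fingertips at about (213,238), above the thumb rest just behind the rib, clear of the rails and of the tile. Next I go down in small steps.

>>> {"api": "play_rows", "payload": {"series": [{"translation":[-0.002,-0.001,0.012],"spin":0},{"translation":[0,0,0.008],"spin":0},{"translation":[0,0,0.002],"spin":0},{"translation":[0,0,0.002],"spin":0},{"translation":[0,0,0],"spin":0}]}}

```text
time: 3.2
tool_pos: [0.4862, -0.0175, 0.0425]
tcp_rot: [-0.001, 3.141, -0.0]
wrist_force: [-0.3, -0.3, -0.4]
width: 0.002
```

>>> {"api": "play_rows", "payload": {"series": [{"translation":[0,0,0.002],"spin":0},{"translation":[0,0,0.002],"spin":0},{"translation":[0,0,0],"spin":0}]}}

```text
time: 3.5
tool_pos: [0.4859, -0.0175, 0.0382]
tcp_rot: [0.001, -3.141, -0.0]
wrist_force: [0.5, 0.4, -0.2]
width: -0.001
```

>>> {"api": "play_rows", "payload": {"series": [{"translation":[0,0,0.002],"spin":0},{"translation":[0,0,0.002],"spin":0},{"translation":[0,0,0],"spin":0}]}}

```text
time: 3.8
tool_pos: [0.486, -0.0175, 0.0346]
tcp_rot: [0.001, -3.141, -0.0]
wrist_force: [-3.2, 1.3, 6.7]
width: -0.002
```

>>> {"api": "play_rows", "payload": {"series": [{"translation":[0,0,0.002],"spin":0},{"translation":[0,0,0.0015],"spin":0},{"translation":[0,0,0],"spin":0},{"translation":[0,0,0],"spin":0}]}}

```text
time: 4.2
tool_pos: [0.486, -0.0175, 0.0317]
tcp_rot: [0.001, -3.141, -0.0]
wrist_force: [-3.8, 0.1, 8.9]
width: 0.002
```

>>> {"api": "play_rows", "payload": {"series": [{"translation":[0,0,0.0015],"spin":0},{"translation":[0,0,0.0015],"spin":0},{"translation":[0,0,0],"spin":0},{"translation":[0,0,0],"spin":0}]}}

```text
time: 4.6
tool_pos: [0.486, -0.0175, 0.029]
tcp_rot: [0.001, -3.141, -0.0]
wrist_force: [-5.9, -0.1, 11.7]
width: -0.001
```

The vertical force of 11.7 N puts the bed about 7.5 mm down. Next I slide forward.

>>> {"api": "play_rows", "payload": {"series": [{"translation":[-0.003,0,0],"spin":0},{"translation":[-0.003,0,0],"spin":0},{"translation":[-0.003,0,0],"spin":0},{"translation":[-0.003,0,0],"spin":0},{"translation":[-0.003,0,0],"spin":0}]}}

```text
time: 5.1
tool_pos: [0.4943, -0.0174, 0.0286]
tcp_rot: [0.001, -3.127, -0.001]
wrist_force: [-21.8, -0.3, 29.2]
width: -0.003
```

```bash
python3 - <<'E'
from h import *
a=bot.read_camera("scene");st=bot.read_state();print(st["tool_pos"],st["wrist_force"],st["time"])
cv2.imwrite("pics/c3.png",cv2.resize(a[185:285,270:400],(780,600),interpolation=3))
E
```

```text
[ 0.49586475 -0.01743176  0.02874937] [-15.86559929  -0.13808759  23.05542988] 5.15
```

View pics/c3.png

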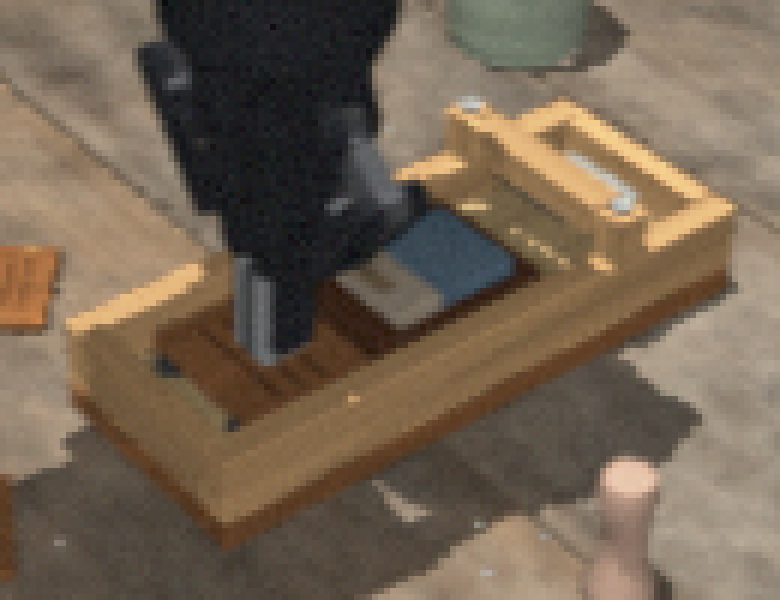

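The crop shows the fingertips on the thumb rest at about (275,345), with the sled level and down and the tile still ahead of the rib. Force is a bit high, so I ease up by 1 mm and continue.

>>> {"api": "play_rows", "payload": {"series": [{"translation":[-0.002,0,-0.0005],"spin":0},{"translation":[-0.003,0,-0.0005],"spin":0},{"translation":[-0.003,0,0],"spin":0},{"translation":[-0.003,0,0],"spin":0},{"translation":[-0.003,0,0],"spin":0}]}}

```text
time: 5.65
tool_pos: [0.512, -0.0174, 0.0289]
tcp_rot: [0.001, -3.135, -0.0]
wrist_force: [-10.5, -0.2, 14.3]
width: -0.001
```

>>> {"api": "play_rows", "payload": {"series": [{"translation":[-0.003,0,0],"spin":0},{"translation":[-0.003,0,0],"spin":0},{"translation":[-0.003,0,0],"spin":0},{"translation":[-0.003,0,0],"spin":0},{"translation":[-0.003,0,0],"spin":0}]}}

```text
time: 6.15
tool_pos: [0.527, -0.0174, 0.029]
tcp_rot: [0.001, -3.135, -0.0]
wrist_force: [-10.6, 0.2, 14.4]
width: -0.002
```

```bash
python3 - <<'E'
from h import *
a=bot.read_camera("scene");st=bot.read_state();print(st["tool_pos"],st["wrist_force"],st["time"])
cv2.imwrite("pics/c4.png",cv2.resize(a[185:285,270:400],(780,600),interpolation=3))
E
```

```text
[ 0.52776897 -0.0174233   0.02913947] [-9.3632998   1.06151672 12.30935281] 6.2
```

View pics/c4.png

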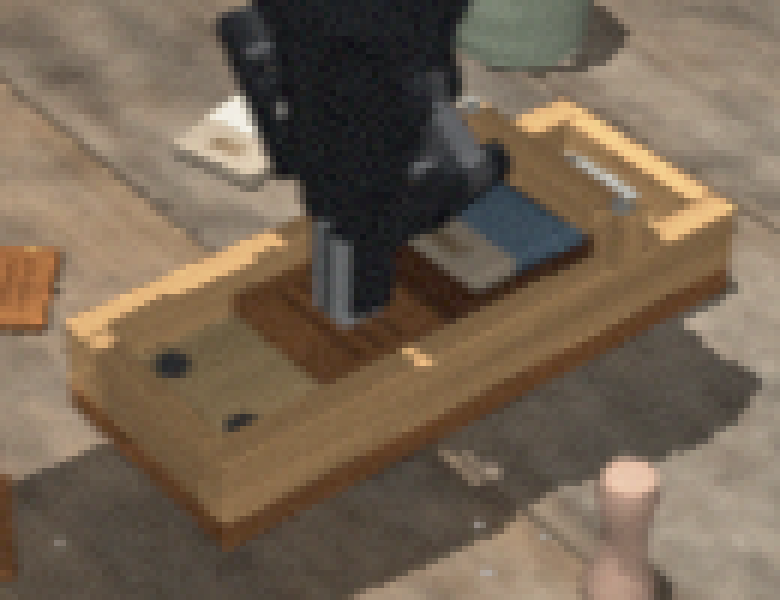

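The crop shows the sled carried along level: its rear edge is well off the rear stop and the tile's front is at the bridge, about (590,240). I carry on.

>>> {"api": "play_rows", "payload": {"series": [{"translation":[-0.003,0,0],"spin":0},{"translation":[-0.003,0,0],"spin":0},{"translation":[-0.003,0,0],"spin":0},{"translation":[-0.003,0,0],"spin":0},{"translation":[-0.003,0,0],"spin":0}]}}

```text
time: 6.7
tool_pos: [0.5423, -0.0174, 0.029]
tcp_rot: [0.001, -3.135, -0.0]
wrist_force: [-11.1, -0.4, 11.9]
width: -0.002
```

>>> {"api": "play_rows", "payload": {"series": [{"translation":[-0.003,0,0],"spin":0},{"translation":[-0.003,0,0],"spin":0},{"translation":[-0.003,0,0],"spin":0},{"translation":[-0.002,0,0],"spin":0},{"translation":[-0.002,0,0],"spin":0}]}}

```text
time: 7.2
tool_pos: [0.5522, -0.0174, 0.029]
tcp_rot: [0.001, -3.129, -0.0]
wrist_force: [-17.9, -0.5, 20.5]
width: 0.001
```

>>> {"api": "play_rows", "payload": {"series": [{"translation":[-0.002,0,0],"spin":0},{"translation":[-0.002,0,0],"spin":0},{"translation":[-0.002,0,0],"spin":0},{"translation":[-0.002,0,0],"spin":0},{"translation":[0,0,0],"spin":0}]}}

```text
time: 7.7
tool_pos: [0.5572, -0.0173, 0.0289]
tcp_rot: [0.002, -3.123, -0.001]
wrist_force: [-25.6, -0.2, 29.1]
width: -0.001
```

```bash
python3 - <<'E'
from h import *
a=bot.read_camera("scene");st=bot.read_state();print(st["tool_pos"],st["wrist_force"],st["time"])
cv2.imwrite("pics/c5.png",cv2.resize(a[185:285,270:400],(780,600),interpolation=3))
E
```

```text
[ 0.55720853 -0.01732706  0.02892145] [-25.57674643  -0.10861385  28.46330522] 7.75
```

View pics/c5.png

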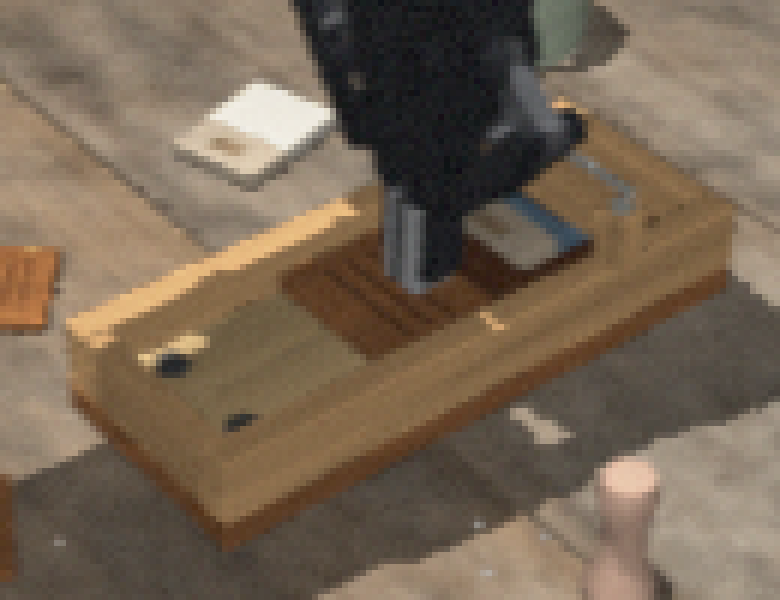

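The crop shows that the fingers have slipped forward on the rest. Blue is still visible in front of the bridge and the sled's rear corner is at about (372,358), so it isn't home yet. I'll quantify that.

```bash
python3 - <<'E'
from h import *
s=bot.get_calibration("scene")
S=lambda u,v,z:onz(s,270+(u+.5)/6-.5,185+(v+.5)/6-.5,z)
for n,u,v,z in[("c3 rearR",232,428,.030),("c4 rearR",328,382,.030),("c4 rearL",235,297,.030),("c5 rearR",372,358,.030),("c5 rearL",283,277,.030),("c5 bndry R",567,248,.038),("c5 tile BR",525,272,.038),("c4 tileBR",480,292,.038),("c4 tileFR",592,238,.038)]: print(n,S(u,v,z).round(4))
E
```

```text
c3 rearR [ 0.4557 -0.0465  0.03  ]
c4 rearR [ 0.4939 -0.0469  0.03  ]
c4 rearL [0.4961 0.0077 0.03  ]
c5 rearR [ 0.513  -0.0459  0.03  ]
c5 rearL [0.5159 0.0069 0.03  ]
c5 bndry R [ 0.5976 -0.0473  0.038 ]
c5 tile BR [ 0.5769 -0.0488  0.038 ]
c4 tileBR [ 0.5575 -0.048   0.038 ]
c4 tileFR [ 0.6084 -0.0482  0.038 ]
```

About 16 mm is left, and the fingers are now roughly at the rib. The press is harder than needed (28 N, bed bottomed), so I ease up slightly and push on.

>>> {"api": "play_rows", "payload": {"series": [{"translation":[-0.001,0,-0.0005],"spin":0},{"translation":[-0.001,0,-0.0005],"spin":0},{"translation":[-0.002,0,0],"spin":0},{"translation":[-0.002,0,0],"spin":0},{"translation":[0,0,0],"spin":0}]}}

```text
time: 8.25
tool_pos: [0.5643, -0.0173, 0.029]
tcp_rot: [0.001, -3.125, -0.001]
wrist_force: [-20.1, -0.4, 18.7]
width: 0.0
```

>>> {"api": "play_rows", "payload": {"series": [{"translation":[-0.002,0,0],"spin":0},{"translation":[-0.002,0,0],"spin":0},{"translation":[-0.002,0,0],"spin":0},{"translation":[-0.002,0,0],"spin":0},{"translation":[0,0,0],"spin":0}]}}

```text
time: 8.75
tool_pos: [0.5696, -0.0172, 0.029]
tcp_rot: [0.002, -3.119, -0.001]
wrist_force: [-27.3, -0.4, 26.6]
width: 0.004
```

```bash
python3 - <<'E'
from h import *
a=bot.read_camera("scene");st=bot.read_state();print(st["tool_pos"],st["wrist_force"],st["time"])
cv2.imwrite("pics/c6.png",cv2.resize(a[185:285,270:400],(780,600),interpolation=3))
E
```

```text
[ 0.56954401 -0.01722361  0.02898828] [-27.51144     -0.38887902  27.24562841] 8.8
```

View pics/c6.png

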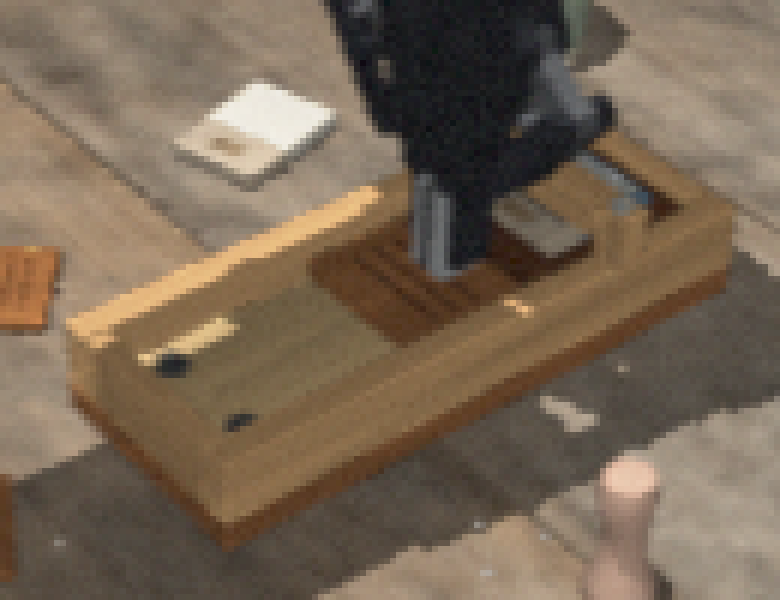

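The crop shows the blue end past the bridge under the leaf at (620,180), and the sled's rear corner at (400,345). That leaves about 4 mm to go.

>>> {"api": "play_rows", "payload": {"series": [{"translation":[-0.002,0,-0.0005],"spin":0},{"translation":[-0.002,0,-0.0005],"spin":0},{"translation":[-0.002,0,0],"spin":0},{"translation":[-0.001,0,0],"spin":0},{"translation":[0,0,0],"spin":0}]}}

```text
time: 9.3
tool_pos: [0.5696, -0.0172, 0.029]
tcp_rot: [0.002, -3.105, -0.001]
wrist_force: [-42.9, -0.3, 38.6]
width: -0.001
```

>>> {"api": "play_rows", "payload": {"series": [{"translation":[-0.002,0,-0.0003],"spin":0},{"translation":[-0.002,0,0],"spin":0},{"translation":[0,0,0],"spin":0}]}}

```text
time: 9.6
tool_pos: [0.5697, -0.0172, 0.029]
tcp_rot: [0.003, -3.096, -0.001]
wrist_force: [-52.3, -0.8, 47.7]
width: -0.004
```

Progress has stopped at x = 0.5697 with force rising. The fingers' front face is then at 0.5806, and the rib at home should be at 0.5805, so the sled is home. Next I release the preload gently.

>>> {"api": "play_rows", "payload": {"series": [{"translation":[0.003,0,0],"spin":0},{"translation":[0.003,0,0],"spin":0},{"translation":[0,0,-0.001],"spin":0},{"translation":[0,0,0],"spin":0}]}}

```text
time: 10.0
tool_pos: [0.5696, -0.0172, 0.0291]
tcp_rot: [0.002, -3.11, -0.001]
wrist_force: [-33.4, -1.7, 24.4]
width: -0.004
```

>>> {"api": "play_rows", "payload": {"series": [{"translation":[0.002,0,-0.001],"spin":0},{"translation":[0.002,0,-0.001],"spin":0},{"translation":[0,0,0],"spin":0},{"translation":[0,0,0],"spin":0}]}}

```text
time: 10.4
tool_pos: [0.5695, -0.0171, 0.0292]
tcp_rot: [0.001, -3.118, -0.001]
wrist_force: [-17.7, -0.8, 2.7]
width: 0.002
```

>>> {"api": "play_rows", "payload": {"series": [{"translation":[0.002,0,0],"spin":0},{"translation":[0.002,0,0],"spin":0},{"translation":[0,0,0],"spin":0}]}}

```text
time: 10.7
tool_pos: [0.5696, -0.0172, 0.0302]
tcp_rot: [0.001, -3.127, -0.001]
wrist_force: [-10.7, 0.3, -2.1]
width: 0.004
```

>>> {"api": "play_rows", "payload": {"series": [{"translation":[0.002,0,0],"spin":0},{"translation":[0.002,0,0],"spin":0},{"translation":[0.001,0,0],"spin":0},{"translation":[0,0,0],"spin":0}]}}

```text
time: 11.1
tool_pos: [0.5696, -0.0172, 0.0328]
tcp_rot: [0.001, -3.137, -0.001]
wrist_force: [-6.5, 1.3, -2.2]
width: 0.001
```

>>> {"api": "play_rows", "payload": {"series": [{"translation":[0.002,0,0],"spin":0},{"translation":[0.002,0,0],"spin":0},{"translation":[0,0,0],"spin":0}]}}

```text
time: 11.4
tool_pos: [0.5695, -0.0176, 0.0351]
tcp_rot: [-0.001, 3.138, -0.0]
wrist_force: [-0.8, 0.5, -0.9]
width: 0.003
```

Nearly free. I back off 2 mm and then rise.

>>> {"api": "play_rows", "payload": {"series": [{"translation":[0.002,0,0],"spin":0},{"translation":[0.001,0,-0.002],"spin":0},{"translation":[0,0,-0.01],"spin":0},{"translation":[0,0,-0.03],"spin":0},{"translation":[0,0,-0.04],"spin":0}]}}

```text
time: 11.9
tool_pos: [0.5634, -0.0174, 0.1156]
tcp_rot: [0.001, -3.138, -0.0]
wrist_force: [1.4, 0.1, 0.4]
width: 0.001
```

>>> {"api": "play_rows", "payload": {"series": [{"translation":[0.02,0.04,-0.04],"spin":0},{"translation":[0.01,0.045,-0.02],"spin":0},{"translation":[0,0.05,0],"spin":0},{"translation":[0,0.05,0],"spin":0},{"translation":[0,0.05,0],"spin":0}]}}

```text
time: 12.4
tool_pos: [0.5388, 0.2126, 0.1714]
tcp_rot: [-0.0, 3.138, 0.002]
wrist_force: [0.9, 0.6, -0.2]
width: 0.004
```

```bash
python3 - <<'E'
from h import *
a=bot.read_camera("scene");b=bot.read_camera("top");st=bot.read_state();print(st["tool_pos"],st["wrist_force"],st["time"])
a=cv2.resize(a[195:280,275:400],(400,272),interpolation=2); a=cv2.copyMakeBorder(a,0,128,0,0,cv2.BORDER_CONSTANT)
b=cv2.resize(b[150:250,300:400],(400,400),interpolation=2)
cv2.imwrite("pics/c7.png",np.hstack([b,a]))
E
```

```text
[0.53855896 0.21644016 0.1710766 ] [-0.68230277 -0.59960646  0.12104103] 12.5
```

View pics/c7.png

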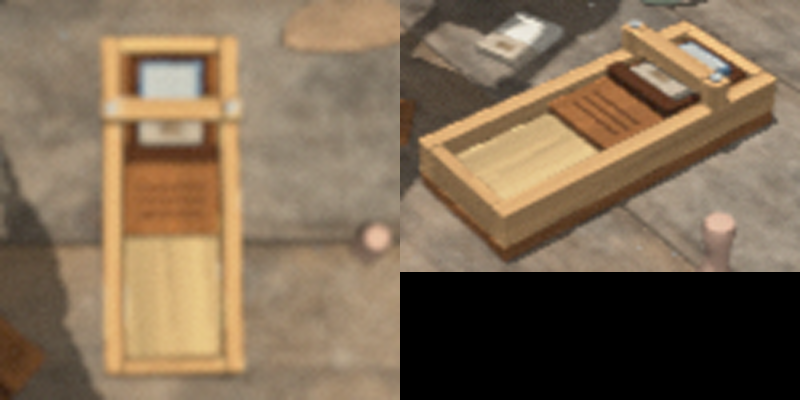

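The top crop shows the sled's rear edge at y≈235, its nose at the end wall (y≈54), and the tile under the bridge (y 60–146) with the leaf lying on it. Now a numeric check.

```bash
python3 - <<'E'
from h import *
c=bot.get_calibration("top")
P=lambda u,v,z:onz(c,300+(u+.5)/4-.5,150+(v+.5)/4-.5,z)
for n,u,v,z in[("rearL",126,235,.032),("rearR",219,235,.032),("tileBL",139,146,.040),("tileBR",205,146,.040),("ribRear",170,160,.042)]: print(n,P(u,v,z).round(4))
print("home: rear .5325 rib .5805 tile back .5925", bot.read_state()["joint_vel"].round(3))
E
```

```text
rearL [0.5319 0.0125 0.032 ]
rearR [ 0.5317 -0.0494  0.032 ]
tileBL [0.5906 0.0036 0.04  ]
tileBR [ 0.5904 -0.0404  0.04  ]
ribRear [ 0.5807 -0.0169  0.042 ]
home: rear .5325 rib .5805 tile back .5925 [-0.073 -0.011  0.032 -0.066  0.02  -0.059]
```

>>> {"api": "play_rows", "payload": {"series": [{"translation":[0,0,0],"spin":0},{"translation":[0,0,0],"spin":0},{"translation":[0,0,0],"spin":0}]}}

```text
time: 12.8
tool_pos: [0.5384, 0.2091, 0.1694]
tcp_rot: [0.002, 3.142, -0.001]
wrist_force: [0.5, -0.5, -0.5]
width: 0.001
```

```bash
python3 -c "
from workcell import bot
print(bot.read_state()['time'],bot.finish_job())"
```

```text
the job is handed in; nothing more can be done
12.8 None
```

I loaded the jig and handed the job in at 12.8 s; `finish_job` reports no verdict. With the shut fingertips I pressed the sled down about 7–8 mm in front of the bridge, slid it under the bridge and leaf spring to the end stop, then eased off, let go and moved the arm clear.

- **Sled:** in the last top view its rear edge is at x ≈ 0.532 m against 0.5325 m expected at home. The rib is at 0.5807 m against 0.5805 m.
- **Tile:** its rear edge read 0.5905 m against 0.5925 m, so about 2 mm short; edge blur may account for part of it, and it is inside the 6 mm allowance. The tile looks flat, and the leaf appears to ride on it.
- **Neighbours:** the spare tile, stamp, tumbler and rib were never approached. I did not measure their positions again at the end.
- **Forces:** during the slide the fingers slipped forward to the rib and pressed harder than needed, 20–30 N. At the end stop the wrist force reached about 52 N forward and 48 N downward (about 71 N together), under the 120 N limit.
- **Release:** the upward pull on the sled as I let go was about 2 N. The last views show it still seated.
- **Not measured:** bed travel and leaf angle were judged only from the forces and pictures.

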